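Take the scanner from its cradle and aim it at the carton's barcode

TASK

Draw the cordless barcode scanner up out of its cradle, carry it over the carton and tip it from looking ahead to looking steeply down (within about 25 degrees of straight down) at the barcode label, with the long side of its window along the row of bars. Aim its beam at the middle of the barcode from about a hand's breadth (10 cm) away, and finish while still holding the scanner there, raised and steady, without putting it down or letting go. Do not let the scanner touch the carton, and leave the other things on the desk standing where they are.

Things in the scene. Friction and masses are not known exactly. Their poses are not given: they have to be found in the camera images.
- scanner: Loose cordless pistol-grip barcode scanner, grey and black, 0.18 to 0.32 kg, standing handle down in the cradle. Origin: middle of the handle's foot. Axes in the cradle: z up, y sideways, front (window) to -x, roughly to the robot. Handle 36 (x) by 32 (y) by 112 mm, running up from the origin along (-0.5, 0, 0.87). The head on top of it dips 20 to 23 degrees below level to the front
- scanner_head (a point): Middle of the scanner's head, where to grip. Axes: z forward along the beam, y sideways, x up across the head. Flat sides 48 mm apart (y), 40 mm high (x), from 38 mm ahead of this point to 30 mm behind (z); ahead of them a black hood, 64 (y) by 46 mm, ends at the window. Can be gripped across the flats from above upright or leaning to either end. About 0.15 m above the desk while in the cradle
- scanner_window (a point): Middle of the scanner's window, 64.5 mm ahead of scanner_head on the beam. Axes as scanner_head: z points out along the beam, y along the long side of the window (50 mm). While in the cradle the beam is 67 to 70 degrees off straight down (the scanner settles up to 3 degrees forward in the pocket)
- cradle: Black charging cradle, fixed. Origin: on the desk. Base x -56 to +80, y +-50, 18 mm high; front faces -x. Its pocket for the handle leans along (-0.5, 0, 0.87), is 55 mm deep with 1 to 2 mm clearance, floor middle at (46, 0, 42) mm. The scanner stands loose in it, no latch: draw it out more than 55 mm along that direction before turning it.
- cradle_mouth (a point): Middle of the pocket's mouth, at (18.5, 0, 90) mm of the cradle
- carton: Closed brown cardboard carton, fixed, 200 (x) by 230 (y) by 75 mm high, packing tape along its middle. Origin: middle of its underside on the desk. A small plain white label without bars (32 by 70 mm) is also stuck near its -x edge: not the one to read
- label: White barcode label lying flat on the carton's top, anywhere on its middle and far part, 50 (x) by 96 (y) mm, 1 mm thick, with black bars 32 mm long (x) in a row along y about 75 mm long. Origin: its middle, on the carton's top, 75 mm above the desk; z up. Its two ways round (half a turn about z) are equally good
- pen_pot: Bystander: dark steel pot of pens and scissors, 72 mm across, pens up to 165 mm high, beside the cradle. Origin: middle of its underside
- tape_roll: Bystander: roll of clear tape lying flat, 96 mm across, 48 mm high, beside the cradle. Origin: middle of its underside
- green_bottle: Bystander: green glass bottle, 68 mm across, 235 mm high, behind. Origin: middle of its underside
- spray_can: Bystander: aluminium spray can, 66 mm across, 191 mm high, behind. Origin: middle of its underside
- white_jar: Bystander: white jar, 80 mm across, 110 mm high, behind. Origin: middle of its underside
- phone: Bystander: cordless telephone in its charger, 85 by 80 mm, 170 mm high, behind. Origin: middle of its underside
- stapler: Bystander: black and steel stapler, 150 by 36 mm, 55 mm high, to the left side. Origin: middle of its underside
Not all that is in view belongs to the job. What is shaped like the cradle but brown, green or pink is not meant.

How it is judged:
By the outcome, as a careful person would: the job done as asked, in the order asked, and still so for the second after the job is handed in, while the arm keeps its last pose, push and grip.
It also fails if it takes over 42 s, if anything falls off the work surface, if the arm or the gripper's body presses on something with over 40 N, if the wrist force passes 120 N, or if a joint passes its speed limit or range.

ROBOT

A 6-joint arm with a two-finger parallel gripper is mounted at the origin on the work surface. World frame = base frame: x ahead of the robot, y to its left, z up, the work surface at z = 0. Lengths are in m, angles in rad, forces in N, time in s.
With the tool pointing down it reaches from about 0.35 to 0.875 m from the base axis. Payload 4.2 kg.
Tool frame: the origin (TCP) lies midway between the tips of the shut fingers; the grasp point (between the pads) lies 19 mm behind it; z points along the fingers, x is the direction in which the jaws open and shut, and the axes are right-handed (so a half turn about z gives the same grasp; the last joint's range is limited). The gripper opens to 85 mm and grips with 20 to 120 N. Pads are 22 mm wide; open, the fingers measure 114 mm over their backs; the gripper's body (76 mm by 85 mm) begins 54 mm behind the grasp point. The pads swing forward as they close: fully open they stand 13 mm farther back than shut.
Start: joints at [1.566, 0.385, 0.008, 0, -1.194, -0.259], TCP at [0.163, 0.603, 0.231] pointing down, gripper open.
Joint ranges: [-3.14, 3.14], [-1.21, 2.06], [-1.07, 1.41], [-3.16, 2.05], [-2.99, -0.16], [-3.1, 3.1]. Speed limits (rad/s): [2.79, 2.79, 3.14, 3.14, 3.14, 3.14].

INTERFACE

Orientations are given as a 3x3 rotation matrix whose columns are the frame's x, y, z axes.
In Python, from plant import sensors, viewer, hand_in gives the robot as it stands. The module is installed in compiled form; this text tells all that it offers.
- The arm moves only by the shell command python3 -m pendant 'ROWS' [OPENING] [FORCE]. ROWS is a JSON object of lists of equal length, an entry for each row: "slide": the shift along the tool's x, y, z in mm, a list of three; "twist": the turn, a rotation vector about the tool's x, y, z in rad, a list of three. In form: {"slide": [[x, y, z], ...], "twist": [[wx, wy, wz], ...]}. A call has exactly 10 rows; each row is the pose to reach, as a shift and turn from the pose commanded when the call began, along the tool's axes at that moment; what a row does not reach only later rows make up. A row lasts 1/12 s, in which the tool goes at most 41.7 mm and 7.16 degrees, less where a joint would pass 70% of its speed; a pose out of reach is approached as far as the arm can. A call with a gripper value outside its range is refused whole. OPENING is the opening, from 0 (shut) to 1 (fully open), set as the call begins (- or left out, the last holds). The fingers move at their own pace and stop on an object; FORCE is the grip in N (left out, the last holds). Time passes only in rows, so rows that repeat a pose let the fingers close, or fill a call up. It gives the time, the measured TCP pose, the force and the opening at its end, in the units of the state.
- sensors.get_obs(): the state, without advancing time (a new reading comes with each control period).
- viewer.capture(name): name is "scene" or "side" or "wrist"; returns (picture, depth): 384x512x3 uint8, red, green, blue; 384x512 float32, m along the optical axis (not along the pixel's ray), 0 where there is no reading.
- viewer.get_calibration(name): a dict with "fx", "fy", "cx", "cy" (pixels), "k1" (the pictures are not rectified: a ray, as slopes to the right and down, at radius r is drawn at 1 + k1 r^2 times it, then the intrinsics apply), "R" (3x3) and "t" (3): a world point X has camera coordinates R X + t; the wrist camera has in their place "hand_eye" (4x4, takes a point from camera to tool coordinates, whose origin is the TCP and whose axes are the tool frame's). Camera axes: x right, y down, z forward; pixel columns grow to the right and rows downward; lengths in m; the calibration is good to about 2 mm. A picture is of the moment at which its call begins: read the wrist's pose just before it. get_calibration takes no time and is no camera call.
- hand_in(): hands the job in, once; it reports no verdict.
The state is a dict: "t": time; "q": joint angles; "qvel": joint speeds; "effort": joint torques, N m; "ee_pos": TCP position; "tcp_rot": TCP orientation; "wrist_force": force on the tool from outside, world axes, zero at the start; "moment": the same for the moment, N m; "grip_width": finger opening in m.
Only numpy, scipy, OpenCV 4.12 (cv2) and the standard library are available. Lean on these libraries where they do the work, as an engineer would, in place of code of your own. Each camera call takes 0.05 s, during which the arm holds its last target.

## Working session

There is one attempt and no reset: what is moved stays moved. The work goes in short steps, Python scripts to look and compute and a shell command to move; the robot and the scene stay as the last step left them, time stands still between calls to the robot, and variables do not carry over. Pictures are saved under pics/ and viewed, and the job is handed in when it is done.

```bash
mkdir -p pics
cat > h.py <<'E'
import numpy as np, cv2
from plant import sensors, viewer
def cap(n,tag):
    o=sensors.get_obs(); im,d=viewer.capture(n)
    cv2.imwrite(f'pics/{tag}.png',im[:,:,::-1]); np.savez(f'pics/{tag}.npz',im=im,d=d,p=o['ee_pos'],R=o['tcp_rot'])
    return im,d
def pts(n,tag):
    z=np.load(f'pics/{tag}.npz'); c=viewer.get_calibration(n); d=z['d']
    K=np.array([[c['fx'],0,c['cx']],[0,c['fy'],c['cy']],[0,0,1.]])
    h,w=d.shape; uv=np.stack(np.meshgrid(np.arange(w),np.arange(h)),-1).reshape(-1,1,2).astype(float)
    s=cv2.undistortPoints(uv,K,np.array([c['k1'],0,0,0.])).reshape(h,w,2)
    P=np.dstack([s*d[...,None],d])
    if 'hand_eye' in c:
        H=np.array(c['hand_eye']); P=P@H[:3,:3].T+H[:3,3]; P=P@z['R'].T+z['p']
    else: P=(P-np.array(c['t']))@np.array(c['R'])
    P[d==0]=np.nan
    return z['im'],P
E
python3 - <<'E'
from h import *
print(sensors.get_obs())
for n in('scene','side','wrist'):
    cap(n,n+'0'); print(n,viewer.get_calibration(n))
E
```

```text
{'t': 0.0, 'q': array([ 1.56556832e+00,  3.85549191e-01,  6.63060704e-03, -4.96626844e-04,
       -1.19401137e+00, -2.58640799e-01]), 'qvel': array([ 1.01383886e-04,  1.31896513e-03,  1.51608071e-05, -2.30979898e-04,
       -8.41270617e-04,  3.99662439e-04]), 'effort': array([-4.81092920e-04, -3.92287624e+01,  1.88404083e+01,  4.18632209e+00,
       -4.59770745e-03,  4.38900244e-06]), 'ee_pos': array([0.16281623, 0.60281307, 0.23022826]), 'tcp_rot': array([[-2.60993753e-01, -9.65340374e-01, -4.72937672e-04],
       [-9.65338026e-01,  2.60994163e-01, -2.13114270e-03],
       [ 2.18071206e-03, -9.96702133e-05, -9.99997617e-01]]), 'wrist_force': array([-0.51091253, -0.22307455,  0.4067834 ]), 'moment': array([-0.00942943,  0.00391855,  0.0231319 ]), 'grip_width': 0.08571862360774123}
scene {'fx': 417.4494543016169, 'fy': 417.4494543016169, 'cx': 256.63278226478104, 'cy': 189.8952003399033, 'k1': -0.10217172784540093, 'R': array([[ 0.77972116,  0.62598982, -0.0131022 ],
       [ 0.39705232, -0.51052454, -0.76270187],
       [-0.4841326 ,  0.58949253, -0.6466175 ]]), 't': array([-0.494475
[... 163 characters left out ...]
4798, 'R': array([[ 0.99515533, -0.09757971, -0.0120027 ],
       [-0.06425154, -0.55308973, -0.83064041],
       [ 0.07441509,  0.82738743, -0.55667984]]), 't': array([-0.52224028,  0.17820522,  1.25788454])}
wrist {'fx': 279.79001217742046, 'fy': 279.79001217742046, 'cx': 255.92623279564916, 'cy': 187.98298748650907, 'k1': -0.067708652878857, 'hand_eye': array([[ 9.99999527e-01,  3.54592733e-04,  9.05937342e-04,
         7.82177836e-04],
       [-5.80839725e-04,  9.64637674e-01,  2.63578870e-01,
        -6.68610507e-02],
       [-7.80438138e-04, -2.63579271e-01,  9.64637423e-01,
        -1.40854171e-01],
       [ 0.00000000e+00,  0.00000000e+00,  0.00000000e+00,
         1.00000000e+00]])}
```

View pics/scene0.png

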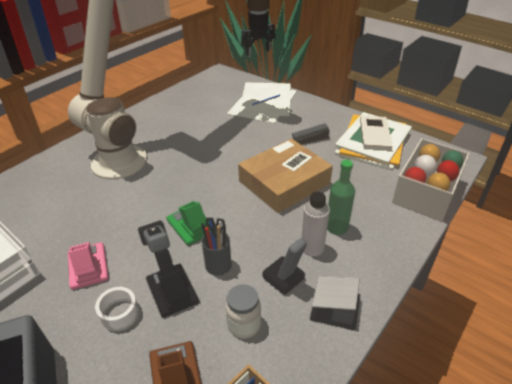

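View pics/side0.png

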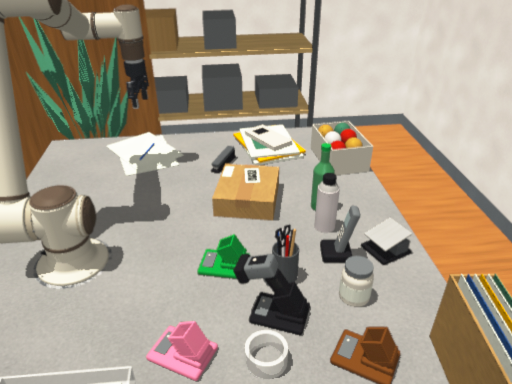

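View pics/wrist0.png

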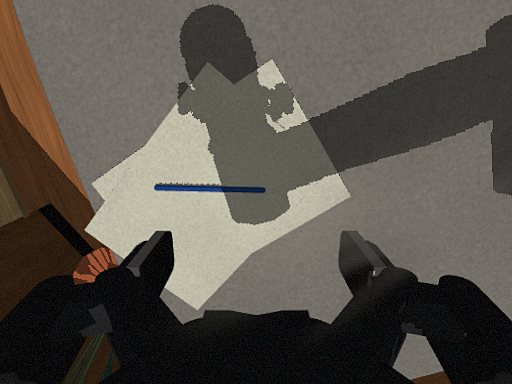

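The scene shows the scanner in its black cradle (scene ~(165,265), side ~(275,285)). The green, pink and brown cradle shapes are decoys, and the phone is at scene (290,265). The carton is at scene (285,175) with a barcode label near (298,160) and a plain label near (284,147). I'll confirm with enlarged crops.

Run:
```python
from h import *
a=cv2.imread('pics/scene0.png');b=cv2.imread('pics/side0.png')
def cr(i,x,y,w,h,s): return cv2.resize(i[y:y+h,x:x+w],(w*s,h*s),interpolation=cv2.INTER_CUBIC)
top=np.hstack([cr(a,130,215,100,75,4),cr(b,225,240,100,75,4)])
bot=np.hstack([cr(a,235,135,100,75,4),cr(b,205,155,100,75,4)])
cv2.imwrite('pics/crop0.png',np.vstack([top,bot]))
```

```text
(no output)
```

View pics/crop0.png

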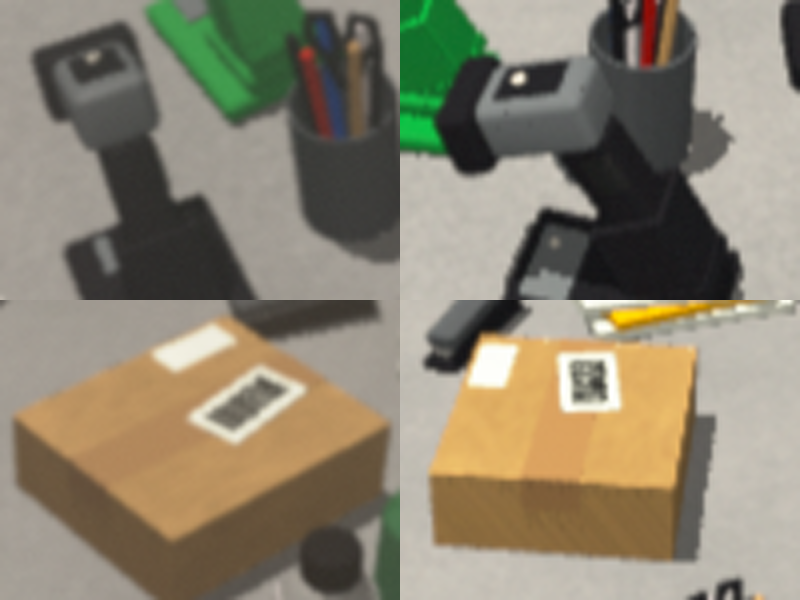

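The scanner head is grey with a black hood, and the barred label is at scene (298,160), side (252,175). The white one nearer the robot is plain, so it's not the target. Now I'll measure.

Run:
```python
from h import *
# label
for n,bx in(('scene',(275,150,320,175)),('side',(243,167,262,184))):
    im,P=pts(n,n+'0'); x0,y0,x1,y1=bx
    m=np.zeros(im.shape[:2],np.uint8)
    sub=im[y0:y1,x0:x1].astype(int); w=((sub.min(2)>170)).astype(np.uint8)
    m[y0:y1,x0:x1]=w
    m=cv2.morphologyEx(m,cv2.MORPH_CLOSE,np.ones((7,7)))
    c=max(cv2.findContours(m,0,2)[0],key=cv2.contourArea); mm=np.zeros_like(m); cv2.drawContours(mm,[c],-1,1,-1)
    Q=P[mm>0]; Q=Q[~np.isnan(Q[:,0])]
    r=cv2.minAreaRect(Q[:,:2].astype(np.float32)*1000)
    print(n,'label',r,'mean',Q.mean(0),cv2.boundingRect(c), 'z med',np.median(Q[:,2]))
# head cloud from both: points with z .1-.2 near scanner
im,P=pts('side','side0'); print('side head px',P[265,262],P[258,265],P[266,270],P[300,262],P[320,300])
im,P=pts('scene','scene0'); print('scene',P[235,155],P[240,150])
```

```text
scene label ((555.8209838867188, 305.727294921875), (99.39959716796875, 50.54638671875), 88.68192291259766) mean [0.55644907 0.30215844 0.07734956] (283, 152, 28, 19) z med 0.07733450730859674
side label ((559.7562866210938, 308.9913330078125), (111.59034729003906, 50.58991241455078), 87.70055389404297) mean [0.55956222 0.30519762 0.07392254] (244, 168, 16, 15) z med 0.07390484816274831
side head px [ 0.5266925  -0.26698923  0.17430748] [ 0.53619488 -0.2459124   0.17588544] [ 0.54445738 -0.2710721   0.17317494] [ 0.53179253 -0.22823615  0.01919957] [ 0.61306506 -0.31182733  0.03019307]
scene [ 0.53871415 -0.25235792  0.17910731] [ 0.54025241 -0.26918663  0.17740808]
```

Run:
```python
from h import *
for n in('scene','side'):
    im,P=pts(n,n+'0'); Q=P.reshape(-1,3);C=im.reshape(-1,3).astype(int)
    ok=~np.isnan(Q[:,0]); 
    box=ok&(Q[:,0]>.4)&(Q[:,0]<.7)&(Q[:,1]>-.36)&(Q[:,1]<-.17)
    hd=box&(Q[:,2]>.115)
    # exclude pot: cluster by image comps
    m=hd.reshape(384,512).astype(np.uint8); k,l,st,ce=cv2.connectedComponentsWithStats(m)
    for i in range(1,k):
        if st[i,4]>40:
            q=P[l==i]; c=im[l==i]; print(n,st[i],q.min(0),q.max(0),c.mean(0).round())
    base=box&(Q[:,2]>.010)&(Q[:,2]<.045)&(C.max(1)<90)
    q=Q[base]; print('base',len(q),q.min(0),q.max(0), cv2.minAreaRect((q[:,:2]*1000).astype(np.float32)))
    # top of head: grey surface, project
    i=1+np.argmax([st[j,4] if ce[j][0]<400 else 0 for j in range(1,k)])
    grey=(l==i)&(im.min(2)>85)
    q=P[grey]; print('grey',len(q))
    mu=np.median(q,0)
    top=q[q[:,2]>.155]; A=np.c_[top[:,:2],np.ones(len(top))]
    for _ in range(5):
        s=np.linalg.lstsq(A,top[:,2],rcond=None)[0]; r=top[:,2]-A@s; kk=np.abs(r)<.004; top=top[kk];A=A[kk]
    nrm=np.array([-s[0],-s[1],1]);nrm/=np.linalg.norm(nrm)
    print('top plane n',nrm,len(top),'ctr',top.mean(0),cv2.minAreaRect((top[:,:2]*1000).astype(np.float32)))
```

```text
scene [138 220  35  47 960] [ 0.46135159 -0.28007844  0.11503891] [ 0.58316875 -0.19486151  0.18094007] [78. 77. 74.]
base 935 [ 0.49489231 -0.33179912  0.01014941] [ 0.6494631  -0.19546632  0.04463961] ((571.1045532226562, -264.3498840332031), (97.15232849121094, 133.42095947265625), 66.3628921508789)
grey 259
top plane n [-0.25167191  0.11832898  0.96055167] 126 ctr [ 0.53275301 -0.24980571  0.17347948] ((518.5543212890625, -238.30308532714844), (48.41381072998047, 73.678955078125), 61.736690521240234)
side [ 233  254   53   33 1207] [ 0.46082096 -0.281355    0.11514236] [ 0.58274406 -0.1964718   0.17977993] [70. 72. 71.]
base 1169 [ 0.49338893 -0.33419913  0.01002381] [ 0.64838832 -0.1964503   0.04488657] ((570.5797729492188, -265.80096435546875), (97.98373413085938, 135.40245056152344), 65.88999938964844)
grey 425
top plane n [-0.31912772 -0.0667436   0.94535855] 175 ctr [ 0.52343151 -0.25332036  0.16678311] ((521.9912719726562, -245.9640350341797), (47.956520080566406, 65.7818374633789), 69.14717102050781)
```

Run:
```python
from h import *
yaw=np.deg2rad(-23.9); ex=np.array([np.cos(yaw),np.sin(yaw),0]); ey=np.array([-np.sin(yaw),np.cos(yaw),0]); O=np.array([.571,-.265,0])-.012*ex
print('O',O)
for n in('scene','side'):
    im,P=pts(n,n+'0'); L=np.dstack([(P-O)@ex,(P-O)@ey,P[...,2]])
    m=(np.nan_to_num(L[...,2])>.112)&(abs(L[...,1])<.045)&(L[...,0]>-.12)&(L[...,0]<.06)
    q=L[m]; g=im[m].min(1)>75
    gq=q[g]
    print(n,len(q),'y range',np.percentile(q[:,1],[1,99]),'grey y',np.percentile(gq[:,1],[1,99]),'grey x',np.percentile(gq[:,0],[1,50,99]))
    for a in (20,21.5,23):
        a=np.deg2rad(a); b=np.array([-np.cos(a),0,-np.sin(a)]); u=np.array([-np.sin(a),0,np.cos(a)])
        H=np.array([-.0135,0,.150])
        w=(gq-H)@b; h=(gq-H)@u; wa=(q-H)@b; ha=(q-H)@u
        print(' along beam grey',np.percentile(w,[1,99]).round(4),'all',np.percentile(wa,[1,99]).round(4),'up grey',np.percentile(h,[50,80,95,99]).round(4))
    # top ridge profile: centreline max z by x
    s=q[abs(q[:,1])<.018]
    for x in np.arange(-.08,.02,.01):
        t=s[abs(s[:,0]-x)<.004]; 
        if len(t): print('  x',round(x,3),'zmax',t[:,2].max().round(4))
```

```text
O [ 0.56002895 -0.2601383   0.        ]
scene 980 y range [-0.03107235  0.03132288] grey y [-0.03160725  0.03240029] grey x [-0.0966151  -0.01449558  0.00703705]
 along beam grey [-0.014   0.0778] all [-0.0198  0.0763] up grey [0.0218 0.029  0.0304 0.0315]
 along beam grey [-0.0143  0.077 ] all [-0.0186  0.0755] up grey [0.0217 0.0293 0.0313 0.0324]
 along beam grey [-0.0147  0.0762] all [-0.0174  0.0752] up grey [0.0215 0.0297 0.033  0.0338]
  x -0.08 zmax 0.1583
  x -0.07 zmax 0.1627
  x -0.06 zmax 0.1692
  x -0.05 zmax 0.1705
  x -0.04 zmax 0.1743
  x -0.03 zmax 0.1806
  x -0.02 zmax 0.1809
  x -0.01 zmax 0.1807
  x -0.0 zmax 0.1639
  x 0.01 zmax 0.1376
side 1236 y range [-0.03207081  0.02459692] grey y [-0.0299878   0.02057038] grey x [-0.07481305 -0.03157785 -0.00196545]
 along beam grey [-0.0138  0.0637] all [-0.0199  0.0777] up grey [0.018  0.0256 0.0278 0.0292]
 along beam grey [-0.0142  0.0641] all [-0.0188  0.0773] up grey [0.0186 0.0261 0.028  0.0295]
 along beam grey [-0.0145  0.0644] all [-0.0177  0.0767] up grey [0.0189 0.0267 0.0286 0.03  ]
  x -0.08 zmax 0.1556
  x -0.07 zmax 0.1589
  x -0.06 zmax 0.1652
  x -0.05 zmax 0.1683
  x -0.04 zmax 0.1735
  x -0.03 zmax 0.1766
  x -0.02 zmax 0.1796
  x -0.01 zmax 0.1783
  x -0.0 zmax 0.1634
  x 0.01 zmax 0.1386
```

Run:
```python
from h import *
im,P=pts('scene','scene0'); im2,P2=pts('side','side0')
for n,u,v in (('bottle',343,165),('bottle2',340,205),('spray',315,205),('jar',243,298),('phone',292,255),('pens',213,222),('pot',217,258),('tape',118,293),('cart tl',241,175),('cart far',292,136),('cart r',330,170),('cart near',277,205)):
    print(n,P[v,u].round(3))
for n,u,v in (('bottle',325,150),('spray',328,182),('pens',288,232),('pot',290,262),('cart',216,198),('cart',275,200),('cart',278,168)): print(n,P2[v,u].round(3))
# pen cloud
m=(P2[...,0]>.56)&(P2[...,0]<.8)&(P2[...,1]>-.3)&(P2[...,1]<-.05)&(P2[...,2]>.1)&(np.arange(512)[None]>270)
q=P2[m];print(np.nanmin(q,0),np.nanmax(q,0))
```

```text
bottle [0.777 0.18  0.234]
bottle2 [0.793 0.163 0.117]
spray [0.771 0.064 0.176]
jar [ 0.776 -0.222  0.11 ]
phone [ 0.806 -0.082  0.146]
pens [ 0.593 -0.118  0.15 ]
pot [ 0.627 -0.149  0.067]
tape [ 0.49  -0.365  0.032]
cart tl [0.43  0.175 0.037]
cart far [0.42  0.476 0.028]
cart r [0.66  0.341 0.065]
cart near [0.605 0.135 0.032]
bottle [0.777 0.179 0.223]
spray [0.762 0.063 0.178]
pens [ 0.615 -0.106  0.136]
pot [ 0.613 -0.163  0.081]
cart [0.431 0.178 0.071]
cart [0.629 0.209 0.027]
cart [0.658 0.342 0.075]
[ 0.5601129  -0.29605175  0.10003629] [ 0.79999494 -0.05065015  0.16874142]
```

```bash
cat > t.py <<'E'
from h import *
from scipy.spatial.transform import Rotation as Ro
def toolR(yaw,tilt):
    """yaw: of frame (deg), front=-x'; tilt: tool z leans toward +x' by tilt deg"""
    y=np.deg2rad(yaw);t=np.deg2rad(tilt)
    ex=np.array([np.cos(y),np.sin(y),0]);ey=np.array([-np.sin(y),np.cos(y),0]);z=np.array([0,0,-1.])
    tz=np.cos(t)*z+np.sin(t)*ex; tx=-ey
    return np.c_[tx,np.cross(tz,tx),tz]
def go(p,R,p0=None,R0=None):
    o=sensors.get_obs(); p0=o['ee_pos'] if p0 is None else p0; R0=o['tcp_rot'] if R0 is None else R0
    print('t',o['t'],'slide',((p-p0)@R0*1000).round(1),'twist',Ro.from_matrix(R0.T@R).as_rotvec().round(4), 'dist',np.linalg.norm(p-p0).round(3))
E
python3 - <<'E'
from t import *
R=toolR(-1.3,36.5); go(np.array([.616,.306,.218]),R)
E
```

```text
t 0.15 slide [ 168.4 -514.9   12.8] twist [ 0.634  -0.0784 -0.2325] dist 0.542
```

```bash
python3 -m pendant '{"slide":[[13,-39,0],[25,-77,0],[37,-115,0],[50,-153,0],[62,-190,0],[75,-228,0],[87,-266,0],[99,-304,0],[112,-342,5],[124,-380,10]],"twist":[[0.05,-0.01,-0.02],[0.1,-0.01,-0.04],[0.15,-0.02,-0.06],[0.2,-0.03,-0.08],[0.25,-0.03,-0.1],[0.31,-0.04,-0.12],[0.37,-0.05,-0.14],[0.44,-0.06,-0.17],[0.5,-0.07,-0.19],[0.55,-0.07,-0.21]]}' 1
python3 - <<'E'
from t import *
R=toolR(-1.3,36.5); go(np.array([.616,.306,.218]),R);print(sensors.get_obs()['q'])
E
```

```text
t: 0.98
ee_pos: [0.4976, 0.3836, 0.221]
tcp_rot: [[-0.043, -0.849, 0.527], [-0.999, 0.041, -0.014], [-0.01, -0.527, -0.85]]
wrist_force: [0.9, -0.2, 0.8]
grip_width: 0.0855
t 0.9833 slide [  72.5 -102.1   66. ] twist [ 0.0821 -0.0033 -0.0218] dist 0.142
[ 1.04448053  0.24105687 -0.61052733  0.89588091 -0.63418368 -0.23648255]
```

```bash
python3 -m pendant '{"slide":[[18,-25,16],[36,-51,33],[54,-77,50],[72,-102,66],[72,-102,66],[72,-102,66],[72,-102,66],[72,-102,66],[72,-102,66],[72,-102,66]],"twist":[[0.02,0,0],[0.04,0,-0.01],[0.06,0,-0.02],[0.082,-0.003,-0.022],[0.082,-0.003,-0.022],[0.082,-0.003,-0.022],[0.082,-0.003,-0.022],[0.082,-0.003,-0.022],[0.082,-0.003,-0.022],[0.082,-0.003,-0.022]]}'
python3 - <<'E'
from t import *
R=toolR(-1.3,36.5); go(np.array([.616,.306,.218]),R);print(sensors.get_obs()['q'])
cap('wrist','w1'); cap('side','s1')
a=cv2.imread('pics/w1.png')
cv2.imwrite('pics/w1s.png',np.hstack([a,cv2.imread('pics/s1.png')])[:, :])
cv2.imwrite('pics/w1s.png',cv2.resize(cv2.imread('pics/w1s.png'),(800,300)))
E
```

```text
t: 1.82
ee_pos: [0.6147, 0.3087, 0.2184]
tcp_rot: [[-0.023, -0.804, 0.594], [-1.0, 0.019, -0.013], [-0.0, -0.594, -0.805]]
wrist_force: [0.9, -0.2, 0.6]
grip_width: 0.0852
t 1.8167 slide [ 2.7 -0.8  1.1] twist [ 0.0013  0.0001 -0.0006] dist 0.003
[ 0.71661654  0.28736558 -0.63363304  1.23990907 -0.4366852  -0.27114861]
```

View pics/w1s.png

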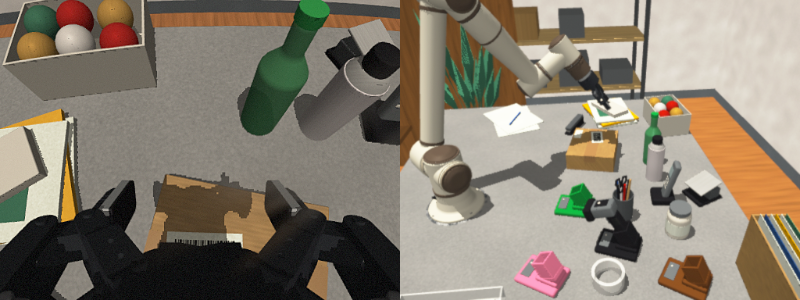

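Run:
```python
from t import *
R=toolR(-5,0); go(np.array([.56,.22,.34]),R)
```

```text
t 1.9167 slide [  89.5  -29.8 -129.3] twist [-0.6354  0.0205  0.0612] dist 0.16
```

```bash
python3 -m pendant '{"slide":[[14,-5,-21],[28,-10,-43],[42,-15,-64],[56,-20,-86],[70,-25,-108],[84,-28,-122],[89,-30,-129],[89,-30,-129],[89,-30,-129],[89,-30,-129]],"twist":[[-0.1,0,0.01],[-0.2,0.01,0.02],[-0.3,0.01,0.03],[-0.4,0.01,0.04],[-0.5,0.02,0.05],[-0.6,0.02,0.06],[-0.635,0.02,0.06],[-0.635,0.02,0.06],[-0.635,0.02,0.06],[-0.635,0.02,0.06]]}'
python3 - <<'E'
from t import *
cap('wrist','w2')
R=toolR(-23.9,-15)
H=np.array([.5353,-.2492,.152]); p=H+R[:,2]*.019-R[:,2]*.12
print(p); go(p,R)
E
```

```text
t: 2.75
ee_pos: [0.5615, 0.2197, 0.3388]
tcp_rot: [[-0.089, -0.996, -0.0], [-0.996, 0.089, -0.0], [0.0, 0.0, -1.0]]
wrist_force: [-0.0, 0.2, -0.8]
grip_width: 0.0855
[ 0.55919926 -0.25979069  0.24955851]
t 2.8 slide [477.5 -40.6  89.7] twist [-0.2592 -0.0446  0.3272] dist 0.488
```

View pics/w2.png

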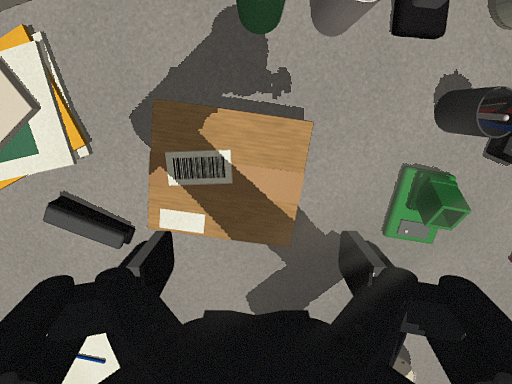

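The barcode label is at wrist pixel ~(199,167), and the plain one at (182,221). I'll measure the label's middle by intersecting pixel rays with the plane.

Run:
```python
from t import *
z=np.load('pics/w2.npz'); im=z['im']; c=viewer.get_calibration('wrist')
K=np.array([[c['fx'],0,c['cx']],[0,c['fy'],c['cy']],[0,0,1.]])
H=np.array(c['hand_eye'])
def ray(uv,h):
    s=cv2.undistortPoints(np.array(uv,float).reshape(-1,1,2),K,np.array([c['k1'],0,0,0.])).reshape(-1,2)
    D=np.c_[s,np.ones(len(s))]@H[:3,:3].T@z['R'].T; o=z['R']@H[:3,3]+z['p']
    return o+D*((h-o[2])/D[:,2])[:,None]
x0,y0,x1,y1=155,140,242,196
hsv=cv2.cvtColor(im,cv2.COLOR_RGB2HSV)[y0:y1,x0:x1]
g=im[y0:y1,x0:x1].min(2).astype(int)
lab=((hsv[...,1]<60)).astype(np.uint8)
lab=cv2.morphologyEx(lab,cv2.MORPH_OPEN,np.ones((3,3)));k,l,st,ce=cv2.connectedComponentsWithStats(lab)
i=1+np.argmax(st[1:,4]);print(st[i])
uv=np.argwhere(l==i)[:,::-1]+[x0,y0]
q=ray(uv,.076); r=cv2.minAreaRect((q[:,:2]*1000).astype(np.float32)); print('label',r)
b=cv2.boundingRect(uv.astype(np.int32));
m=(im.min(2)<60); mm=np.zeros_like(m); mm[b[1]+3:b[1]+b[3]-3,b[0]+5:b[0]+b[2]-5]=1; bu=np.argwhere(m&mm)[:,::-1]
qb=ray(bu,.076); print('bars',cv2.minAreaRect((qb[:,:2]*1000).astype(np.float32)),len(bu))
_,P=pts('wrist','w2'); print('depth z',np.nanmedian(P[160:175,170:225,2]), np.nanmean(P[160:175,170:225],axis=(0,1)))
# scanner head visible? no
```

```text
[  10   10   67   35 2074]
label ((556.570556640625, 303.4947204589844), (95.80232238769531, 50.143741607666016), 86.93431091308594)
bars ((556.4736328125, 303.6539611816406), (74.86845397949219, 30.90995216369629), 86.70223999023438) 545
depth z 0.0745187948610507 [0.55720904 0.30616387 0.07454435]
```

```bash
python3 -m pendant '{"slide":[[41,-3,0],[82,-6,0],[123,-10,0],[164,-13,0],[205,-17,0],[246,-20,5],[287,-24,10],[328,-28,15],[369,-32,25],[410,-35,40]],"twist":[[-0.02,0,0.03],[-0.05,-0.01,0.06],[-0.07,-0.01,0.1],[-0.1,-0.02,0.13],[-0.13,-0.02,0.17],[-0.16,-0.03,0.2],[-0.19,-0.03,0.24],[-0.22,-0.04,0.27],[-0.24,-0.04,0.3],[-0.259,-0.045,0.327]]}'
python3 - <<'E'
from t import *
R=toolR(-23.9,-15)
go(np.array([ 0.55919926, -0.25979069 , 0.24955851]),R)
E
```

```text
t: 3.63
ee_pos: [0.5592, -0.1906, 0.3011]
tcp_rot: [[-0.405, -0.884, -0.235], [-0.914, 0.391, 0.105], [-0.001, 0.257, -0.966]]
wrist_force: [0.2, 0.7, -0.2]
grip_width: 0.0855
t 3.6333 slide [ 63.3 -40.3  42.6] twist [-0.0017  0.0006  0.0007] dist 0.086
```

Run:
```python
from t import *
cap('wrist','w3')
```

```text
(no output)
```

View pics/w3.png

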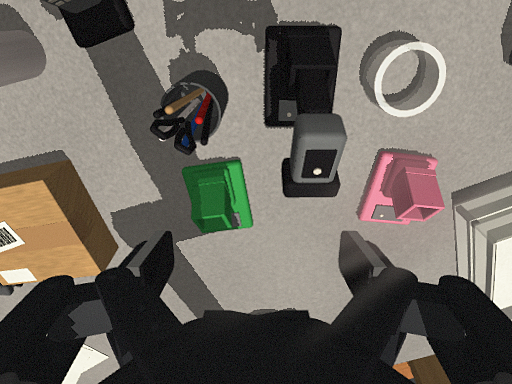

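The wrist view shows the grey head at ~(318,145) and the hood at (311,180), above the black cradle at (303,75).

Run:
```python
from t import *
im,P=pts('wrist','w3')
yaw=np.deg2rad(-23.9); ex=np.array([np.cos(yaw),np.sin(yaw),0]); ey=np.array([-np.sin(yaw),np.cos(yaw),0]); O=np.array([.560,-.2601,0])
L=np.dstack([(P-O)@ex,(P-O)@ey,P[...,2]])
Z=np.nan_to_num(L[...,2]); m=(Z>.11)&(abs(L[...,1])<.06)&(L[...,0]>-.13)&(L[...,0]<.06)
m=m.astype(np.uint8);k,l,st,ce=cv2.connectedComponentsWithStats(m);i=1+np.argmax(st[1:,4]);print(st[i])
q=L[l==i]; g=im[l==i].min(1)
grey=q[(g>55)]; 
r=cv2.minAreaRect((q[:,:2]*1000).astype(np.float32));print('all',r)
r=cv2.minAreaRect((grey[:,:2]*1000).astype(np.float32));print('grey',r,len(grey))
for x in np.arange(-.10,.02,.01):
    t=q[abs(q[:,0]-x)<.004]
    if len(t)>5: print(round(x,3),'z med',np.median(t[:,2]).round(4),'y',np.percentile(t[:,1],[3,97]).round(4),'mid',np.percentile(t[:,1],[3,97]).mean().round(4))
# base rect
b=(Z>.012)&(Z<.03)&(abs(L[...,1])<.065)&(L[...,0]>-.07)&(L[...,0]<.1)&(im.max(2)<90)
print('base',cv2.minAreaRect((L[b][:,:2]*1000).astype(np.float32)),b.sum())
# top plane fit
t=q[(q[:,0]>-.055)&(q[:,0]<-.012)&(abs(q[:,1])<.018)]
print(np.polyfit(t[:,0],t[:,2],1), np.rad2deg(np.arctan(np.polyfit(t[:,0],t[:,2],1)[0])))
```

```text
[  264   231   248   153 22052]
all ((-9.953636169433594, 24.534988403320312), (76.55073547363281, 46.4697380065918), 77.75708770751953)
grey ((-13.76233959197998, 19.866315841674805), (63.1278076171875, 41.743656158447266), 84.04522705078125) 1595
-0.03 z med 0.3257 y [0.0191 0.0201] mid 0.0196
-0.02 z med 0.3679 y [-0.0077  0.0199] mid 0.0061
-0.01 z med 0.3619 y [-0.0039  0.0242] mid 0.0102
-0.0 z med 0.3711 y [-0.0093  0.0584] mid 0.0246
0.01 z med 0.3822 y [0.0015 0.0575] mid 0.0295
base ((10.018051147460938, 0.3806953430175781), (133.4166259765625, 99.08279418945312), 0.7863557934761047) 2697
[-1.66722602  0.33865464] -59.04472485527695
```

Run:
```python
from t import *
im,P=pts('wrist','w3')
yaw=np.deg2rad(-23.5); ex=np.array([np.cos(yaw),np.sin(yaw),0]); ey=np.array([-np.sin(yaw),np.cos(yaw),0]); O=np.array([.559,-.2595,0])
L=np.dstack([(P-O)@ex,(P-O)@ey,P[...,2]])
Z=np.nan_to_num(L[...,2]); m=(Z>.105)&(Z<.2)&(abs(L[...,1])<.06)&(L[...,0]>-.13)&(L[...,0]<.06)
q=L[m]; g=im[m].min(1); print(len(q))
grey=q[(g>55)]
print('all',cv2.minAreaRect((q[:,:2]*1000).astype(np.float32)))
print('grey',cv2.minAreaRect((grey[:,:2]*1000).astype(np.float32)),len(grey))
for x in np.arange(-.11,.03,.01):
    t=q[abs(q[:,0]-x)<.004]
    if len(t)>5: print(round(x,3),'z med',np.median(t[:,2]).round(4),'y',np.percentile(t[:,1],[3,97]).round(4),'mid',np.percentile(t[:,1],[3,97]).mean().round(4))
t=q[(q[:,0]>-.055)&(q[:,0]<-.012)&(abs(q[:,1])<.018)]
s=np.polyfit(t[:,0],t[:,2],1);print(s,np.rad2deg(np.arctan(s[0])))
```

```text
5569
all ((-34.67572784423828, 0.5140266418457031), (64.40235137939453, 123.4413070678711), 89.58189392089844)
grey ((-46.74748611450195, 0.5747566223144531), (64.3476333618164, 99.29755401611328), 89.58189392089844) 2423
-0.09 z med 0.15 y [-0.0276  0.0319] mid 0.0022
-0.08 z med 0.1532 y [-0.0277  0.0328] mid 0.0025
-0.07 z med 0.1501 y [-0.0284  0.0326] mid 0.0021
-0.06 z med 0.1606 y [-0.0191  0.0286] mid 0.0047
-0.05 z med 0.1654 y [-0.0192  0.0248] mid 0.0028
-0.04 z med 0.1693 y [-0.0196  0.0248] mid 0.0026
-0.03 z med 0.1737 y [-0.0195  0.0248] mid 0.0026
-0.02 z med 0.1762 y [-0.0199  0.0247] mid 0.0024
-0.01 z med 0.1706 y [-0.0201  0.024 ] mid 0.0019
-0.0 z med 0.149 y [-0.0176  0.0197] mid 0.0011
0.01 z med 0.129 y [-0.0138  0.0172] mid 0.0017
0.02 z med 0.1139 y [-0.0122  0.015 ] mid 0.0014
0.03 z med 0.1057 y [-0.0082  0.0082] mid 0.0
[0.30561986 0.18213539] 16.994192734501304
```

```bash
cat >> t.py <<'E'
YC=-23.5; Hc=np.array([.5342,-.2462,.1525]); RG=toolR(YC,-15); PG=Hc+.022*RG[:,2]
E
python3 - <<'E'
from t import *
print(PG); go(PG-.08*RG[:,2],RG); go(PG,RG)
E
```

```text
[ 0.52897824 -0.24392952  0.13124963]
t 3.6833 slide [ 54.6 -37.2  80.6] twist [ 0.0069  0.001  -0.0148] dist 0.104
t 3.6833 slide [ 54.6 -37.7 160.6] twist [ 0.0069  0.001  -0.0148] dist 0.174
```

```bash
python3 -m pendant '{"slide":[[18,-12,20],[36,-25,40],[54,-37,60],[54,-37,80],[54,-37,100],[54.6,-37.7,120],[54.6,-37.7,135],[54.6,-37.7,145],[54.6,-37.7,145],[54.6,-37.7,145]],"twist":[[0,0,-0.01],[0,0,-0.015],[0.007,0.001,-0.015],[0.007,0.001,-0.015],[0.007,0.001,-0.015],[0.007,0.001,-0.015],[0.007,0.001,-0.015],[0.007,0.001,-0.015],[0.007,0.001,-0.015],[0.007,0.001,-0.015]]}'
python3 - <<'E'
from t import *
go(PG,RG); cap('side','s4'); cap('wrist','w4')
a=cv2.imread('pics/s4.png')[200:340,190:350]; b=cv2.imread('pics/w4.png')
cv2.imwrite('pics/c4.png',np.hstack([cv2.resize(a,(400,350)),cv2.resize(b,(400,350))]))
E
```

```text
t: 4.52
ee_pos: [0.5367, -0.2381, 0.151]
tcp_rot: [[-0.39, -0.892, -0.231], [-0.921, 0.376, 0.102], [-0.004, 0.252, -0.968]]
wrist_force: [1.4, 0.2, 0.8]
grip_width: 0.0855
t 4.5167 slide [ 8.5 -0.3 20.3] twist [-0.0072  0.0012  0.0102] dist 0.022
```

View pics/c4.png

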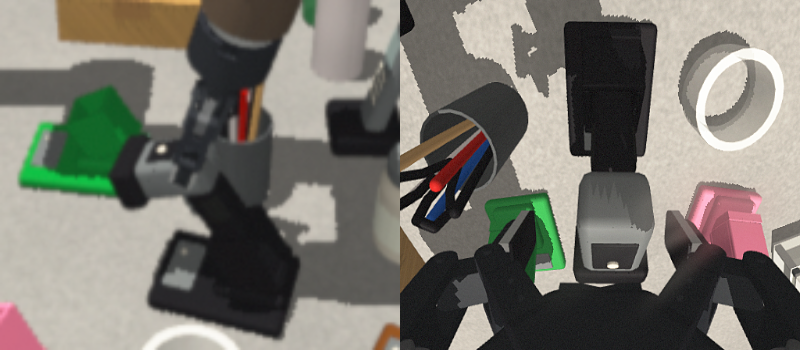

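Run:
```python
from t import *
go(PG,RG); print(sensors.get_obs()['qvel'].round(4))
```

```text
t 4.6167 slide [ 8.5  0.6 21.6] twist [-0.01    0.0021  0.0099] dist 0.023
[-0.0055 -0.0007  0.0095 -0.0054  0.0005  0.0012]
```

```bash
python3 -m pendant '{"slide":[[3,0,0],[6,0,0],[8.5,0,0],[8.5,0,4],[8.5,0.5,8],[8.5,0.5,12],[8.5,0.5,16],[8.5,0.5,20],[8.5,0.5,21.5],[8.5,0.5,21.5]],"twist":[[0,0,0],[-0.005,0,0.005],[-0.01,0.002,0.01],[-0.01,0.002,0.01],[-0.01,0.002,0.01],[-0.01,0.002,0.01],[-0.01,0.002,0.01],[-0.01,0.002,0.01],[-0.01,0.002,0.01],[-0.01,0.002,0.01]]}'
python3 - <<'E'
from t import *
go(PG,RG); cap('wrist','w5')
E
```

```text
t: 5.45
ee_pos: [0.5277, -0.2438, 0.1294]
tcp_rot: [[-0.4, -0.884, -0.241], [-0.917, 0.386, 0.105], [0.0, 0.263, -0.965]]
wrist_force: [0.5, 0.0, 0.2]
grip_width: 0.0855
t 5.45 slide [-0.4 -0.7 -2.1] twist [ 0.004   0.0003 -0.001 ] dist 0.002
```

View pics/w5.png

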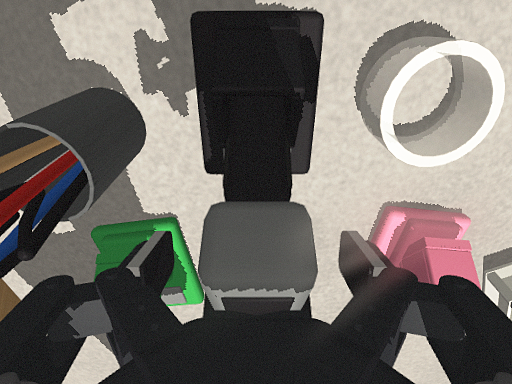

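The head (199–317 px) sits centred between the fingers (172–340), so I'll close.

```bash
python3 -m pendant '{"slide":[[0,0,0],[0,0,0],[0,0,0],[0,0,0],[0,0,0],[0,0,0],[0,0,0],[0,0,0],[0,0,0],[0,0,0]],"twist":[[0,0,0],[0,0,0],[0,0,0],[0,0,0],[0,0,0],[0,0,0],[0,0,0],[0,0,0],[0,0,0],[0,0,0]]}' 0 95
python3 - <<'E'
from t import *
d=np.array([-.5,0,.866]); y=np.deg2rad(YC); ex=np.array([np.cos(y),np.sin(y),0]); D=-.5*ex+np.array([0,0,.866])
o=sensors.get_obs(); print(o['moment'],'draw 10mm in tool',(10*D)@o['tcp_rot'])
E
```

```text
t: 6.33
ee_pos: [0.5284, -0.2442, 0.1306]
tcp_rot: [[-0.4, -0.885, -0.239], [-0.917, 0.386, 0.104], [0.0, 0.261, -0.965]]
wrist_force: [-0.3, -0.4, 3.9]
grip_width: 0.0471
[-0.37884445 -0.20488475 -0.03716562] draw 10mm in tool [ 5.43274082e-03  7.08340070e+00 -7.05839961e+00]
```

```bash
python3 -m pendant '{"slide":[[0,1,-1],[0,3,-3],[0,6,-6],[0,9,-9],[0,12,-12],[0,15,-15],[0,18,-18],[0,21,-21],[0,25,-25],[0,28.5,-28.5]],"twist":[[0,0,0],[0,0,0],[0,0,0],[0,0,0],[0,0,0],[0,0,0],[0,0,0],[0,0,0],[0,0,0],[0,0,0]]}'
```

```text
t: 7.17
ee_pos: [0.5087, -0.2356, 0.1654]
tcp_rot: [[-0.4, -0.884, -0.241], [-0.917, 0.386, 0.105], [-0.0, 0.263, -0.965]]
wrist_force: [-0.5, 0.7, -3.0]
grip_width: 0.0467
```

Low force, so it's coming out freely. I'll keep drawing.

```bash
python3 -m pendant '{"slide":[[0,4,-4],[0,8,-8],[0,12,-12],[0,16,-16],[0,20,-20],[0,24,-24],[0,28,-28],[0,32,-32],[0,36,-36],[0,38,-40]],"twist":[[0,0,0],[0,0,0],[0,0,0],[0,0,0],[0,0,0],[0,0,0],[0,0,0],[0,0,0],[0,0,0],[0,0,0]]}'
python3 - <<'E'
from t import *
cap('side','s6'); cap('wrist','w6')
a=cv2.imread('pics/s6.png')[150:330,180:380]; b=cv2.imread('pics/w6.png')
cv2.imwrite('pics/c6.png',np.hstack([cv2.resize(a,(400,360)),cv2.resize(b,(400,360))]))
E
```

```text
t: 8.0
ee_pos: [0.4853, -0.2254, 0.2142]
tcp_rot: [[-0.4, -0.885, -0.239], [-0.917, 0.386, 0.105], [-0.0, 0.261, -0.965]]
wrist_force: [0.8, -0.2, -1.9]
grip_width: 0.0473
```

View pics/c6.png

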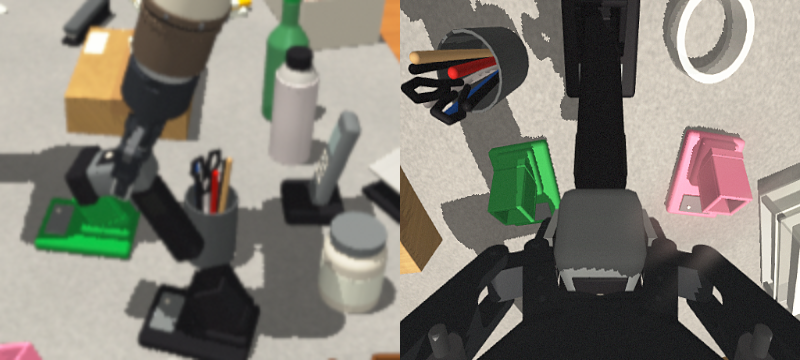

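Run:
```python
from t import *
go(np.array([.475,-.22,.36]),toolR(YC,-15)); go(np.array([.51,.0,.40]),toolR(-13,-15)); go(np.array([.58,.305,.38]),toolR(-2.5,-15))
```

```text
t 8.1 slide [  -0.8   49.7 -137.2] twist [ 0.0006  0.0006 -0.0008] dist 0.146
t 8.1 slide [-216.5  113.9 -161.3] twist [ 0.0006  0.0481 -0.1778] dist 0.293
t 8.1 slide [-524.   164.4 -126.9] twist [ 0.0006  0.0956 -0.3548] dist 0.564
```

```bash
python3 -m pendant '{"slide":[[0,6,-18],[0,16,-45],[0,28,-75],[-5,40,-105],[-20,52,-130],[-50,65,-145],[-85,78,-152],[-120,88,-156],[-155,98,-160],[-190,108,-161]],"twist":[[0,0,0],[0,0,0],[0,0,0],[0,0.01,-0.02],[0,0.015,-0.04],[0,0.02,-0.06],[0,0.03,-0.09],[0,0.035,-0.12],[0,0.04,-0.15],[0,0.048,-0.178]]}'
python3 - <<'E'
from t import *
go(np.array([.58,.305,.38]),toolR(-2.5,-15)); go(np.array([.58,.305,.35]),toolR(-2.5,15));print(sensors.get_obs()['q'])
E
```

```text
t: 8.93
ee_pos: [0.5048, -0.025, 0.3981]
tcp_rot: [[-0.224, -0.941, -0.253], [-0.975, 0.216, 0.059], [-0.001, 0.26, -0.966]]
wrist_force: [0.2, -0.2, -2.2]
grip_width: 0.0471
t 8.9333 slide [-338.4   -4.2   17.9] twist [ 0.0011  0.0482 -0.1757] dist 0.339
t 8.9333 slide [-338.4  -12.    46.9] twist [ 0.5233  0.001  -0.1843] dist 0.342
[ 0.20317759  0.24697739  0.23523378 -0.11205074 -1.79742366  1.12978268]
```

```bash
python3 -m pendant '{"slide":[[-25,0,0],[-58,0,0],[-93,0,0],[-128,0,0],[-163,0,0],[-198,0,0],[-233,-3,5],[-268,-6,15],[-303,-8,25],[-330,-10,35]],"twist":[[0,0,-0.01],[0,0.01,-0.03],[0,0.01,-0.05],[0,0.02,-0.07],[0.05,0.02,-0.09],[0.12,0.02,-0.11],[0.2,0.02,-0.13],[0.3,0.01,-0.15],[0.4,0.01,-0.17],[0.5,0.001,-0.184]]}'
python3 - <<'E'
from t import *
B=np.deg2rad(17);print()
y=np.deg2rad(-2.5);ex=np.array([np.cos(y),np.sin(y),0])
H=np.array([.557,.305,.076])+.26*(np.sin(B)*ex+np.cos(B)*np.array([0,0,1])); R=toolR(-2.5,36.5)
go(H+.022*R[:,2],R);print(H+.022*R[:,2])
E
```

```text
t: 9.77
ee_pos: [0.5796, 0.298, 0.3605]
tcp_rot: [[-0.042, -0.97, 0.239], [-0.999, 0.041, -0.007], [-0.003, -0.239, -0.971]]
wrist_force: [1.2, -0.7, -3.7]
grip_width: 0.0473

t 9.7667 slide [ -5.8 -51.5  67.8] twist [3.954e-01 3.300e-03 2.000e-04] dist 0.085
[0.64601794 0.30111339 0.30695439]
```

```bash
python3 -m pendant '{"slide":[[-1,-8,10],[-2,-18,20],[-3,-27,33],[-4,-36,46],[-5,-44,56],[-6,-50,66],[-6,-51.5,68],[-6,-51.5,68],[-6,-51.5,68],[-6,-51.5,68]],"twist":[[0.04,0,0],[0.1,0,0],[0.17,0,0],[0.24,0.001,0],[0.31,0.002,0],[0.37,0.003,0],[0.395,0.003,0],[0.395,0.003,0],[0.395,0.003,0],[0.395,0.003,0]]}'
python3 - <<'E'
from t import *
for n in('scene','side','wrist'): cap(n,n+'8')
a=cv2.imread('pics/scene8.png')[60:220,220:400]; b=cv2.imread('pics/side8.png')[80:240,180:360]
cv2.imwrite('pics/c8.png',np.hstack([cv2.resize(a,(400,356),interpolation=2),cv2.resize(b,(400,356),interpolation=2)]))
print(sensors.get_obs()['q'])
E
```

```text
t: 10.6
ee_pos: [0.6461, 0.2983, 0.3079]
tcp_rot: [[-0.047, -0.806, 0.591], [-0.999, 0.038, -0.027], [-0.0, -0.591, -0.806]]
wrist_force: [0.5, -0.6, -2.3]
grip_width: 0.0472
[ 0.77342808  0.25543302 -0.38648025  0.81967454 -0.63252022  0.14590775]
```

View pics/c8.png

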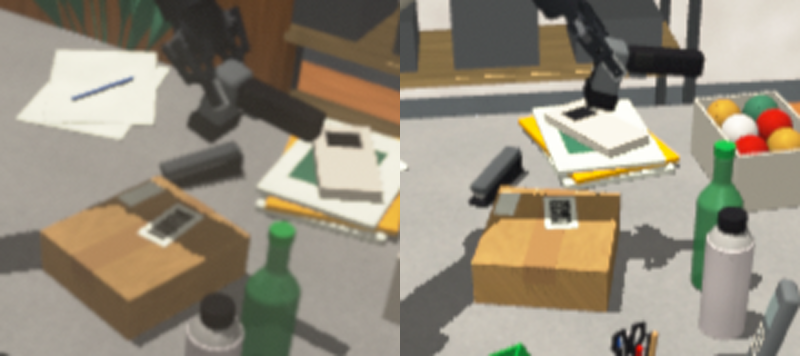

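View pics/wrist8.png

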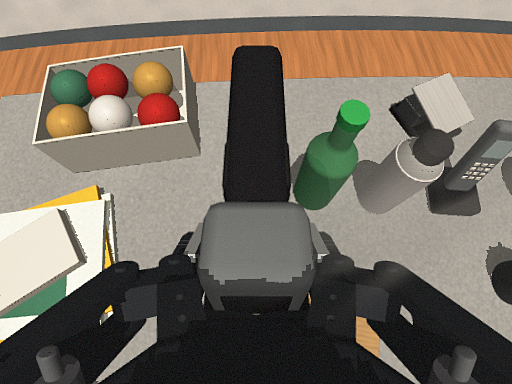

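Run:
```python
from t import *
im,P=pts('wrist','wrist8')
def ln(q,tag):
    q=q[~np.isnan(q).any(1)]
    for _ in range(4):
        mu=np.median(q,0); u,s,v=np.linalg.svd(q-mu,full_matrices=False); r=(q-mu)-np.outer((q-mu)@v[0],v[0]); k=np.linalg.norm(r,axis=1)<.03; q=q[k]
    mu=q.mean(0); d=v[0]*np.sign(v[0][0]); print(tag,len(q),'mu',mu.round(4),'dir',d.round(4),'elev',np.rad2deg(np.arcsin(d[2])).round(1),'az',np.rad2deg(np.arctan2(d[1],d[0])).round(1),'n',v[2].round(3))
ln(P[70:185,240:280].reshape(-1,3),'wrist handle')
for n in('scene','side'):
    im,P=pts(n,n+'8')
    m=(P[...,0]>.66)&(P[...,0]<.80)&(P[...,1]>.24)&(P[...,1]<.37)&(P[...,2]>.24)&(P[...,2]<.45)
    print(P[m].min(0),P[m].max(0)); ln(P[m],n+' handle')
    # window/hood lowest
    m=(P[...,0]>.52)&(P[...,0]<.70)&(P[...,1]>.24)&(P[...,1]<.37)&(P[...,2]>.22)&(P[...,2]<.45)&(im.max(2)<60)
    q=P[m]; print('dark',len(q),'zlow',np.percentile(q[:,2],[0.5,3,10]), q[q[:,2]<np.percentile(q[:,2],15)].mean(0), q[q[:,2]<np.percentile(q[:,2],15)].min(0), q[q[:,2]<np.percentile(q[:,2],15)].max(0))
```

```text
wrist handle 4585 mu [0.6972 0.2936 0.339 ] dir [ 0.9934 -0.0539 -0.1012] elev -5.8 az -3.1 n [-0.1    0.03  -0.995]
[0.66015805 0.27344889 0.29670691] [0.76478875 0.31095298 0.34593837]
scene handle 622 mu [0.7157 0.2846 0.3276] dir [ 0.9923 -0.0296 -0.1201] elev -6.9 az -1.7 n [ 0.034 -0.869  0.493]
dark 1411 zlow [0.27055739 0.27650416 0.31885796] [0.64882643 0.27780808 0.3001069 ] [0.60401771 0.26025779 0.26756288] [0.69985196 0.31442749 0.3300306 ]
[0.66043121 0.26937734 0.29705387] [0.7667232  0.30602033 0.34294875]
side handle 432 mu [0.7108 0.2816 0.3241] dir [ 0.9968 -0.0434 -0.0668] elev -3.8 az -2.5 n [ 0.023  0.96  -0.278]
dark 829 zlow [0.26668083 0.27353479 0.28555908] [0.61914917 0.27515898 0.28272031] [0.59620846 0.26004132 0.26523371] [0.6941462  0.31438741 0.31163191]
```

Run:
```python
from t import *
o=sensors.get_obs(); print(o['ee_pos'],o['ee_pos']+[-.0304,.006,-.0933]); go(o['ee_pos']+[-.0304,.006,-.0933],o['tcp_rot'])
```

```text
[0.64609841 0.29861371 0.30821947] [0.61569841 0.30461371 0.21491947]
t 10.75 slide [-4.5 79.9 57.1] twist [0. 0. 0.] dist 0.098
```

```bash
python3 -m pendant '{"slide":[[0,5,4],[-1,15,10],[-2,27,19],[-3,40,28],[-4,53,38],[-4.5,65,47],[-4.5,74,53],[-4.5,79,56.5],[-4.5,80,57],[-4.5,80,57]],"twist":[[0,0,0],[0,0,0],[0,0,0],[0,0,0],[0,0,0],[0,0,0],[0,0,0],[0,0,0],[0,0,0],[0,0,0]]}'
python3 - <<'E'
from t import *
for n in('scene','side','wrist'): cap(n,n+'9')
a=cv2.imread('pics/scene9.png')[90:220,230:380]; b=cv2.imread('pics/side9.png')[100:230,190:340]
cv2.imwrite('pics/c9.png',np.hstack([cv2.resize(a,(400,346),interpolation=2),cv2.resize(b,(400,346),interpolation=2)]))
_,P=pts('wrist','wrist9'); q=P[70:185,240:280].reshape(-1,3); q=q[~np.isnan(q).any(1)]; q=q[abs(q[:,2]-np.median(q[:,2]))<.03]
mu=q.mean(0); v=np.linalg.svd(q-mu,full_matrices=False)[2]; d=v[0]*np.sign(v[0][0]); print('handle',mu,d,np.rad2deg(np.arcsin(d[2])),'n',v[2])
for n in('scene','side'):
    im,P=pts(n,n+'9')
    m=(P[...,0]>.54)&(P[...,0]<.66)&(P[...,1]>.25)&(P[...,1]<.36)&(P[...,2]>.13)&(P[...,2]<.215)&(im.max(2)<70)
    q=P[m]; print(n,len(q)); 
    for z in np.arange(.155,.215,.006):
        t=q[abs(q[:,2]-z)<.003]
        if len(t)>3: print(z.round(3),len(t),t.min(0).round(3),t.max(0).round(3))
E
```

```text
t: 11.58
ee_pos: [0.6149, 0.3037, 0.2133]
tcp_rot: [[-0.046, -0.806, 0.59], [-0.999, 0.036, -0.028], [0.001, -0.59, -0.807]]
wrist_force: [-0.3, -0.1, -2.3]
grip_width: 0.0471
handle [0.66641689 0.29929163 0.2451677 ] [ 0.99338572 -0.05401436 -0.10132746] -5.815616433699143 n [-0.09990997  0.02833394 -0.99459298]
scene 156
0.173 16 [0.583 0.271 0.171] [0.609 0.331 0.176]
0.179 36 [0.571 0.271 0.176] [0.611 0.325 0.182]
0.185 40 [0.566 0.268 0.182] [0.611 0.326 0.188]
0.191 37 [0.566 0.27  0.188] [0.612 0.316 0.194]
0.197 8 [0.571 0.273 0.195] [0.613 0.308 0.198]
0.203 7 [0.613 0.292 0.201] [0.649 0.309 0.206]
0.209 6 [0.616 0.292 0.207] [0.653 0.297 0.211]
side 111
0.167 4 [0.592 0.268 0.167] [0.602 0.277 0.17 ]
0.173 10 [0.582 0.269 0.171] [0.605 0.276 0.176]
0.179 22 [0.568 0.267 0.176] [0.605 0.277 0.182]
0.185 24 [0.568 0.27  0.182] [0.606 0.31  0.188]
0.191 35 [0.567 0.272 0.188] [0.606 0.329 0.194]
0.197 8 [0.568 0.273 0.194] [0.579 0.304 0.199]
0.209 5 [0.574 0.286 0.206] [0.578 0.301 0.21 ]
```

View pics/c9.png

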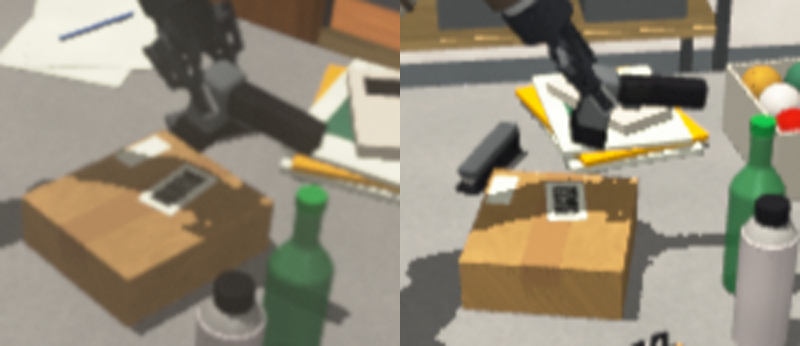

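```bash
python3 -m pendant '{"slide":[[-1,0.5,-0.4],[-2,1,-0.8],[-2.9,1.7,-1.3],[-2.9,1.7,-1.3],[-2.9,1.7,-1.3],[-2.9,1.7,-1.3],[-2.9,1.7,-1.3],[-2.9,1.7,-1.3],[-2.9,1.7,-1.3],[-2.9,1.7,-1.3]],"twist":[[0,0,0],[0,0,0],[0,0,0],[0,0,0],[0,0,0],[0,0,0],[0,0,0],[0,0,0],[0,0,0],[0,0,0]]}'
python3 -m pendant '{"slide":[[0,0,0],[0,0,0],[0,0,0],[0,0,0],[0,0,0],[0,0,0],[0,0,0],[0,0,0],[0,0,0],[0,0,0]],"twist":[[0,0,0],[0,0,0],[0,0,0],[0,0,0],[0,0,0],[0,0,0],[0,0,0],[0,0,0],[0,0,0],[0,0,0]]}'
python3 - <<'E'
from t import *
o=sensors.get_obs();print(o['qvel'].round(4),o['t']); cap('scene','sceneF');cap('wrist','wristF')
_,P=pts('wrist','wristF'); q=P[70:185,240:280].reshape(-1,3); q=q[~np.isnan(q).any(1)]; q=q[abs(q[:,2]-np.median(q[:,2]))<.03]
mu=q.mean(0); v=np.linalg.svd(q-mu,full_matrices=False)[2]; d=v[0]*np.sign(v[0][0]); print('handle',mu,d,np.rad2deg(np.arcsin(d[2])))
E
```

```text
t: 12.57
ee_pos: [0.6131, 0.3068, 0.2137]
tcp_rot: [[-0.046, -0.806, 0.59], [-0.999, 0.037, -0.028], [0.001, -0.591, -0.807]]
wrist_force: [-0.7, -0.1, -1.9]
grip_width: 0.0466
t: 13.4
ee_pos: [0.613, 0.3069, 0.2138]
tcp_rot: [[-0.046, -0.806, 0.59], [-0.999, 0.037, -0.028], [0.001, -0.591, -0.807]]
wrist_force: [-0.3, 0.6, -2.7]
grip_width: 0.0469
[-0.0006 -0.0019 -0.0011 -0.0007  0.0001  0.0009] 13.4
handle [0.66405931 0.30186948 0.24437167] [ 0.993179   -0.05448319 -0.10308759] -5.916995721453313
```

View pics/sceneF.png

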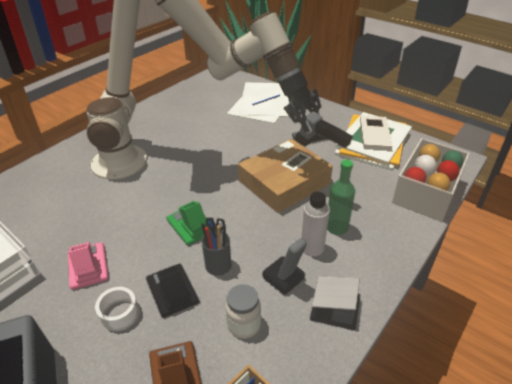

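The scene shows the scanner held at ~(315,130) above the label at (298,160). The cradle is empty at (172,290), and all the bystanders stand where they were. The arm is steady, so I'll hand in.

```bash
python3 -c "
from plant import hand_in; print(hand_in())"
```

```text
the job is handed in; nothing more can be done
None
```

The scanner is out of its cradle and held steady over the barcode label, and I handed the job in at about 13.5 s of the 42 s allowed. I gripped it across the head's flats at 95 N, drew it about 96 mm out along the pocket, then carried it high over the carton and tipped it down.

**Last checks:**
- **Beam angle:** about 16° off straight down, worked out from the handle's direction in the wrist camera.
- **Distance:** the window is about 10 cm above the label.
- **Window direction:** its long side is within about 2° of the row of bars.
- **Steadiness:** joint speeds are near zero and the grip width is constant at 47 mm.
- **Surroundings:** the last picture shows the other things on the desk where they were. No contact force showed up after the scanner came out of the cradle.

**Disagreement:** the wrist and side cameras differed by about 6 mm sideways on where the beam lands. I split the difference, so the beam should hit within about 5 mm of the barcode's middle. I couldn't check that directly, because the label is hidden from the wrist camera in this pose.

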